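Bank the last domino through the sprung flap

ROBOT

A 6-joint arm with a two-finger parallel gripper is mounted at the origin on the work surface. World frame = base frame: x ahead of the robot, y to its left, z up, the work surface at z = 0. Lengths are in m, angles in degrees, forces in N, time in s.
With the tool pointing down it reaches from about 0.35 to 0.875 m from the base axis. Payload 4.2 kg.
Tool frame: the origin (TCP) lies on the front face of the gripper's body, between the roots of the fingers; the fingertips stand 70 mm ahead of it and the grasp point (between the pads) lies 51 mm ahead of it (r.nose_length is the distance from the TCP to the fingertips, in m); z points along the fingers, y is the direction in which the jaws open and shut (so a half turn about z gives the same grasp; the last joint's range is limited). The gripper opens to 87 mm and grips with 3 to 60 N. Pads are 19 mm wide; open, the fingers measure 117 mm over their backs; the gripper's body (75 mm by 190 mm) begins 51 mm behind the grasp point.
Start: joints at [81.967, 22.042, 0.453, 0, -68.411, -14.817], TCP at [0.243, 0.576, 0.292] pointing down, gripper open.
Joint ranges: [-179.83, 179.83], [-69.29, 118.12], [-61.27, 80.66], [-181.25, 117.63], [-171.15, -9.14], [-177.46, 177.46]. Speed limits (degrees/s): [159.86, 159.86, 180, 180, 180, 180].

INTERFACE

Orientations are given as a 3x3 rotation matrix whose columns are the frame's x, y, z axes.
In Python, from station import telemetry, capture, order, r gives the robot as it stands.
- The arm moves only by the tool drive_tool, never from a script. Its argument "series" is a list of rows, each a list of 4 numbers: the shift along the tool's x, y, z as a fraction of full scale, then the turn about the tool's z as a fraction of full scale. In form: [[dx, dy, dz, turn], ...]. A call has 1 to 10 rows; each row is the pose to reach, as a shift and turn from the pose commanded when the call began, along the tool's axes at that moment; what a row does not reach only later rows make up. Full scale, the value 1, is 0.12 m for a shift and 2 rad for a turn. A row lasts 1/8 s, in which the tool goes at most 62.5 mm and 10.7 degrees, less where a joint would pass 70% of its speed; a pose out of reach is approached as far as the arm can. A call with a number of a shift or a turn outside -1 to 1 is refused whole. A call with a gripper value outside its range is refused whole. "fingers" is the finger opening in mm, from 0 to 87, set as the call begins (left out, the last holds). The fingers move at their own pace and stop on an object; the grip force is fixed at half the most. Time passes only in rows, so rows that repeat a pose let the fingers close. It gives the time, the measured TCP pose, the force and the opening at its end, in the units of the state.
- telemetry.sense(): the state, without advancing time (a new reading comes with each control period).
- capture(name): name is "side" or "top" or "wrist"; returns a dict with "color" (384x512x3 uint8, blue, green, red), "fx", "fy", "cx", "cy" (pixels), "eye" and "attitude" of the camera in the world; the wrist camera has in their place "mount" (4x4, takes a point from camera to tool coordinates, whose origin is the TCP and whose axes are the flange's). Camera axes: x right, y up, looking along -z (the intrinsics and any distortion apply to the point x, -y, -z); pixel columns grow to the right and rows downward; lengths in m; the calibration is good to about 2 mm. The wrist camera is an equidistant fisheye: a pixel r from the principal point sees the ray r / f radians off the axis. A picture is of the moment at which its call begins: read the wrist's pose just before it. There is no depth.
- order.finish_job(): hands the job in, once; it reports no verdict.
The state is a dict: "time_s": time; "joints": joint angles; "joint_velocities": joint speeds; "effort": joint torques, N m; "tcp_pos": TCP position; "ee_rot": TCP orientation; "wrist_force": force on the tool from outside, world axes, zero at the start; "moment": the same for the moment, N m; "gripper_width": opening from 0.0 (shut) to 1.0 (fully open).
Only numpy, scipy, OpenCV 4.12 (cv2) and the standard library are available. Lean on these libraries where they do the work, as an engineer would, in place of code of your own. Each camera call takes 0.05 s, during which the arm holds its last target. There are 200 camera calls.

TASK

Push the last red domino into the wooden domino bank: press the bank's sprung wooden flap down with one finger and, while that finger keeps it open, push the domino off its runners and through the opening with the other finger. The domino is only pushed, never picked up, and the flap is left to close by itself with the domino inside. Leave the glass, the toothpick jar and the napkin holder standing where they are.

Things in the scene. Friction and masses are not known exactly. Their poses are not given: they have to be found in the camera images.
- bank: Wooden domino bank, a fixed box 245 x 198 x 100 mm (its x -95 to 150, y -150 to 48). Origin on the table below the middle of the edge where the runners end and the flap opening begins. x axis along the runners towards the flap (the way to push), y left, z up. Hinge wall at y 38 to 48 and end wall at x 135 to 150 are 100 mm high.
- opening_edge (a point): Same axes, 100 mm above the bank's origin, level with the runners' tops. Behind it (x -95 to 0) two runners carry the domino; the groove between them, 34 mm wide (y -17 to 17), 55 mm deep, open at both ends, takes a fingertip behind the domino. Side guides beyond y +-31.5 mm stand 6 mm higher. Ahead (x 0 to 135, y -38 to 38) is the opening, shut by the flap.
- bin (a point): Middle of the bin's floor, bank x 25, y -94, z 8 mm. The bin lies right of the runners (y -48 to -140, x -85 to 135) under a fixed clear sheet level with the runners, and goes on below the flap (x 0 to 135, y up to 38). Beside the flap the sheet ends at y -39. Four dominoes lie in it already, at bank x -80 to -15, y -126 to -64, up to z 34.
- flap (a joint): Flap angle, rad: 0 closed and level, 1.25 fully down. Wood, 131 x 74 x 5 mm (bank x 2 to 133, y -37 to 37), hinged on its left long edge (y 37, z 100), so the right edge swings down. A spring shuts it: about 2 N on the middle line starts it, about 5 N presses it 30 mm down; a domino's weight does not. At 0.7 rad or more a domino pushed over the edge slides off it into the bin.
- flap_center (a point): Middle of the flap's top face; when closed at bank x 67.5, y 0, z 100 mm.
- domino_center (a point): Centre of the loose red acrylic domino, 29 x 58 x 13 mm (x, y, z), 26 g, lying flat across the two runners with its long side (58 mm, own y) across the lane and some 6 to 18 mm free between its leading face and the opening's edge. Axes as the bank's, nearly.
- tumbler_center (a point): Short ribbed clear glass, 72 mm wide, 85 mm high, loose; point half-way up its axis. Stands left of the bank.
- jar_center (a point): Blue ceramic toothpick jar, 66 mm wide, 62 mm high (picks to 72), loose; point half-way up its axis. Stands beyond the bank.
- napkin_center (a point): Chrome napkin holder, 60 x 130 x 84 mm, empty, loose; point 45 mm above its underside. Stands right of the bank.

How it is judged (in metres and radians):
On the way, in this order (a step that is already met when the one before it is completed fails the run):
1. a finger presses the flap open (0.4 rad or more) while the domino still lies on the runners (value of joint flap above 0.4 rad and contact force between the fingers and flap above 0.3 N and x of domino_center in the frame of bank below 0 m and z of domino_center in the frame of bank above 0.1 m), for 0.1 s.
2. the domino has gone in below the opening (centre 25 mm or more below the runners' top) while a finger still holds the flap open (z of domino_center in the frame of bank below 0.075 m and value of joint flap above 0.3 rad and contact force between the fingers and flap above 0.3 N), for 0.03 s.
At the end, for the whole second after the job is handed in: The domino is inside the bank below the flap or sheet (centre under 75 mm above the table), the flap is closed (under 0.06 rad), and the glass, jar and napkin holder stand upright within 25 mm of where they were (z of domino_center in the frame of bank between 0 and 0.075 m and x of domino_center in the frame of bank between -0.09 and 0.14 m and y of domino_center in the frame of bank between -0.145 and 0.04 m and value of joint flap below 0.06 rad and angle between each of tumbler_center, jar_center, napkin_center's own z axis and vertical below 0.15 rad); the robot touches nothing.
It fails at once if the domino is lifted more than 15 mm off the runners (z of domino_center in the frame of bank above 0.1215 m).
It fails at once if the glass is moved more than 25 mm (distance of tumbler_center from where it was at the start of the episode above 0.025 m).
It fails at once if the toothpick jar is moved more than 25 mm (distance of jar_center from where it was at the start of the episode above 0.025 m).
It fails at once if the napkin holder is moved more than 25 mm (distance of napkin_center from where it was at the start of the episode above 0.025 m).
It also fails if it takes over 35 s, if anything falls off the work surface, if the arm or the gripper's body presses on something with over 40 N, if the wrist force passes 120 N, or if a joint passes its speed limit or range.

## Working session

There is one attempt and no reset: what is moved stays moved. The work goes in short steps, Python scripts to look and compute and a tool call to move; the robot and the scene stay as the last step left them, time stands still between calls to the robot, and variables do not carry over. Pictures are saved under pics/ and viewed, about 8 in all and at most 12, crops included, and the job is handed in when it is done.

Besides the shell and the picture viewer there is one more tool, called by a JSON object that holds its "method" and its "body", one argument or row to a line. drive_tool: Moves the arm, as the interface text tells. Shift numbers are shares of 0.12 m and turn numbers shares of 2 rad, none past 1 either way. Its arguments: {"type":"object","properties":{"series":{"type":"array","items":{"type":"array","items":{"type":"number","minimum":-1,"maximum":1}}},"fingers":{"type":"number"}},"required":["series"]}

```bash
mkdir -p pics; ls; python3 - <<'E'
from station import telemetry,capture,order,r
import cv2,numpy as np
s=telemetry.sense();print(s['time_s'],s['tcp_pos'],s['ee_rot'],s['gripper_width'],s['wrist_force'])
for n in('side','top','wrist'):
    c=capture(n);cv2.imwrite(f'pics/{n}0.png',c['color']);print(n,{k:np.round(v,4).tolist() for k,v in c.items() if k!='color'})
a=[cv2.imread(f'pics/{n}0.png') for n in('side','top')]
E
```

```text
pics
0.0 [0.24247893 0.57554952 0.2911293 ] [[ 9.21461380e-01 -3.88469163e-01 -7.96946496e-04]
 [-3.88469974e-01 -9.21459062e-01 -2.06772376e-03]
 [ 6.88933474e-05  2.21491737e-03 -9.99997545e-01]] 0.9991911374688763 [-0.22269381  0.64116246 -0.22086211]
side {'fx': 365.2563, 'fy': 365.2563, 'cx': 251.9668, 'cy': 189.4974, 'eye': [0.5697, 0.8602, 0.5843], 'attitude': [[-0.9951, 0.05, -0.0853], [-0.0989, -0.4883, 0.8671], [0.0017, 0.8713, 0.4908]]}
top {'fx': 355.1875, 'fy': 355.1875, 'cx': 259.8409, 'cy': 193.6148, 'eye': [0.5066, 0.0115, 1.0308], 'attitude': [[-0.0266, 0.9898, -0.1398], [-0.9996, -0.0282, -0.0092], [-0.013, 0.1395, 0.9901]]}
wrist {'fx': 297.3186, 'fy': 297.3186, 'cx': 256.014, 'cy': 190.9956, 'mount': [[-0.0, 0.9561, 0.2929, 0.0809], [1.0, -0.0, 0.0002, -0.0008], [0.0002, 0.2929, -0.9561, -0.0934], [0.0, 0.0, 0.0, 1.0]]}
```

View pics/top0.png

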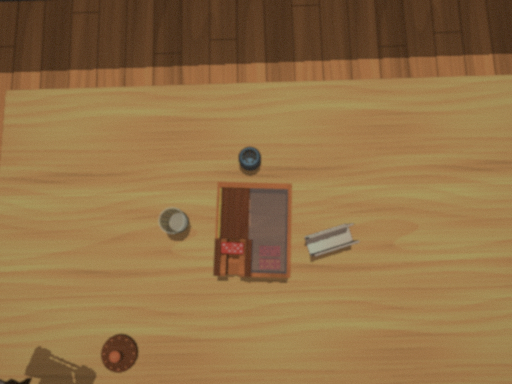

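View pics/side0.png

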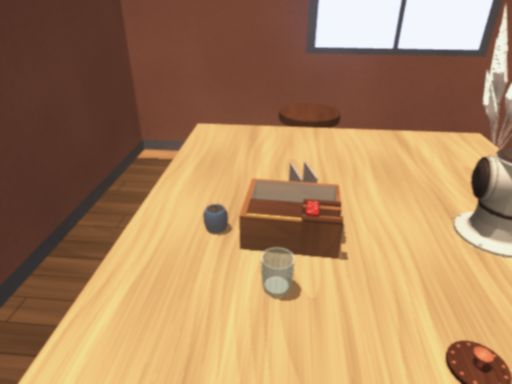

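View pics/wrist0.png

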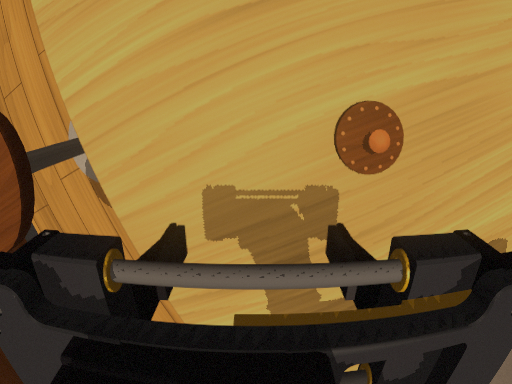

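The top view shows the bank at about (216–291, 183–279), the domino at about (233, 248), the glass at (174, 222), the jar at (250, 158) and the napkin holder at (330, 241). The side view agrees. The wrist camera sees only bare table. Next I'll zoom in on the bank.

```bash
cat > h.py <<'E'
import numpy as np,cv2
from station import telemetry,capture,order,r
def cast(c,uv,z,s=None):
    """pixel -> world point on plane z"""
    u,v=uv;x=(u-c['cx'])/c['fx'];y=(v-c['cy'])/c['fy']
    if 'mount' in c:
        t=np.hypot(x,y);k=np.sinc(t/np.pi)/1.0
        d=np.array([x*k,-y*k,-np.cos(t)]);M=c['mount'];R=np.array(s['ee_rot'])
        d=R@M[:3,:3]@d;e=np.array(s['tcp_pos'])+R@M[:3,3]
    else: d=np.array(c['attitude'])@[x,-y,-1];e=np.array(c['eye'])
    return e+d*(z-e[2])/d[2]
def red(img):
    h=cv2.cvtColor(img,cv2.COLOR_BGR2HSV)
    return ((h[...,0]<5)|(h[...,0]>172))&(h[...,1]>170)&(h[...,2]>110)
E
python3 - <<'E'
from h import *
c=capture('top');i=c['color']
m=red(i).astype(np.uint8);n,l,st,ce=cv2.connectedComponentsWithStats(m)
for k in range(1,n):
    if st[k,4]>20: print(st[k],ce[k],cast(c,ce[k],.113))
cv2.imwrite('pics/t1.png',cv2.resize(i[150:300,150:350],None,fx=4,fy=4,interpolation=cv2.INTER_CUBIC))
E
```

```text
(no output)
```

View pics/t1.png

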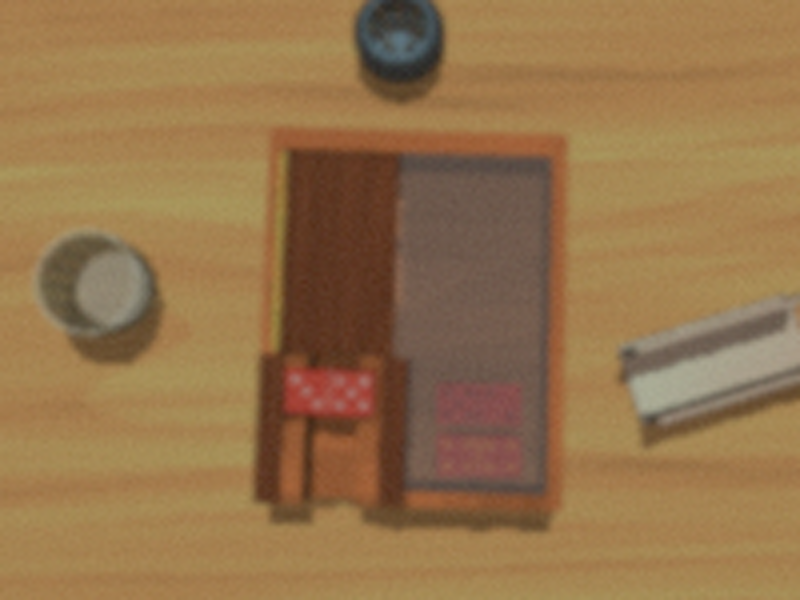

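The zoomed crop shows the domino's top at crop corners (285,368)–(373,418). The bank's top corners are at (272,130), (566,135) and (560,510), the opening edge is at row ~356, and the glass is at (97,285).

```bash
python3 - <<'E'
from h import *
c=capture('top')
P=lambda u,v,z:cast(c,((u+.5)/4-.5+150,(v+.5)/4-.5+150),z)[:2]
A,B,C=P(272,130,.1),P(566,135,.1),P(560,510,.1)
print('size',np.linalg.norm(A-B),np.linalg.norm(B-C)); ay=A-B;yaw1=np.degrees(np.arctan2(ay[1],ay[0]))-90
ax=B-C;yaw2=np.degrees(np.arctan2(ax[1],ax[0]));print('yaw',yaw1,yaw2)
yaw=np.radians((yaw1+yaw2)/2);X=np.array([np.cos(yaw),np.sin(yaw)]);Y=np.array([-X[1],X[0]])
o=np.mean([A-150e-3*X-48e-3*Y,B-150e-3*X+150e-3*Y,C+95e-3*X+150e-3*Y],0);print('origin',o)
f=lambda p:np.round([1000*(p-o)@X,1000*(p-o)@Y],1)
print('dom corners',[f(P(*q,.113)) for q in((285,368),(376,372),(373,418),(283,413))])
print('edge',f(P(285,354,.1)),f(P(380,357,.1)), 'glass top',P(97,285,.085),f(P(97,285,.085)))
s=telemetry.sense();R=np.array(s['ee_rot']);t=s['tcp_pos']
# hover so that the fingers straddle: TCP at bank x -11, y 0, z .25
g=np.r_[o-.011*X,.25];print('goal',g,'shift/0.12',R.T@(g-t)/.12)
print('turn',np.radians(np.degrees(np.arctan2(R[1,0],R[0,0]))+90-np.degrees(yaw))/2)
E
```

```text
size 0.1955240829759431 0.2433657735422184
yaw -2.643322489151302 -3.1328877539280287
origin [0.521054   0.09323732]
dom corners [array([-7.9, 29.6]), array([ -9. , -28.8]), array([-38.1, -27.8]), array([-36.3,  29.8])]
edge [ 1.2 31.6] [  0.7 -30.4] glass top [0.57318862 0.25158843] [ 44.1 160.8]
goal [0.51006797 0.09379157 0.25      ] shift/0.12 [3.61376056 2.83531472 0.3511126 ]
turn 0.61117484195021
```

{"method": "drive_tool", "body": {
  "series": [
    [0.5, 0.4, 0, 0.1],
    [1, 0.8, 0, 0.2],
    [1, 0.8, 0, 0.3],
    [1, 0.8, 0, 0.4],
    [1, 0.8, 0, 0.5],
    [1, 0.8, 0, 0.61],
    [1, 0.8, 0, 0.61],
    [1, 0.8, 0, 0.61]
  ],
  "fingers": 87
}}

```text
time_s: 1.25
tcp_pos: [0.3159, 0.4408, 0.2922]
ee_rot: [[-0.047, -0.999, -0.0], [-0.999, 0.047, -0.0], [0.0, 0.0, -1.0]]
wrist_force: [0.1, -0.1, -0.6]
gripper_width: 0.997
```

{"method": "drive_tool", "body": {
  "series": [
    [0.47, -0.29, 0, 0],
    [0.94, -0.58, 0, 0]
  ]
}}

```text
time_s: 1.5
tcp_pos: [0.3767, 0.3306, 0.2921]
ee_rot: [[-0.044, -0.999, 0.0], [-0.999, 0.044, -0.0], [0.0, -0.0, -1.0]]
wrist_force: [1.7, 0.5, -0.1]
gripper_width: 0.999
```

{"method": "drive_tool", "body": {
  "series": [
    [0.47, -0.29, 0, 0],
    [0.94, -0.58, 0, 0]
  ]
}}

```text
time_s: 1.75
tcp_pos: [0.4375, 0.2204, 0.2925]
ee_rot: [[-0.045, -0.999, 0.001], [-0.999, 0.045, 0.0], [-0.0, -0.001, -1.0]]
wrist_force: [0.8, 0.1, 0.2]
gripper_width: 1.002
```

{"method": "drive_tool", "body": {
  "series": [
    [0.47, -0.29, 0, 0],
    [0.94, -0.58, 0, 0],
    [0.94, -0.58, 0, 0],
    [0.94, -0.58, 0, 0]
  ]
}}

```text
time_s: 2.25
tcp_pos: [0.5011, 0.1056, 0.2921]
ee_rot: [[-0.049, -0.999, -0.0], [-0.999, 0.049, 0.0], [-0.0, 0.0, -1.0]]
wrist_force: [0.9, -0.2, -0.3]
gripper_width: 0.999
```

```bash
python3 - <<'E'
from h import *
s=telemetry.sense();c=capture('wrist');cv2.imwrite('pics/w2.png',cv2.resize(c['color'],(768,576),interpolation=cv2.INTER_CUBIC))
print(s['tcp_pos'],s['ee_rot'],s['time_s'])
E
```

```text
[0.50106458 0.10564027 0.29208375] [[-4.85191243e-02 -9.98822207e-01 -3.04586151e-04]
 [-9.98822253e-01  4.85191069e-02  6.41941074e-05]
 [-4.93402520e-05  3.07342067e-04 -9.99999952e-01]] 2.25
```

View pics/w2.png

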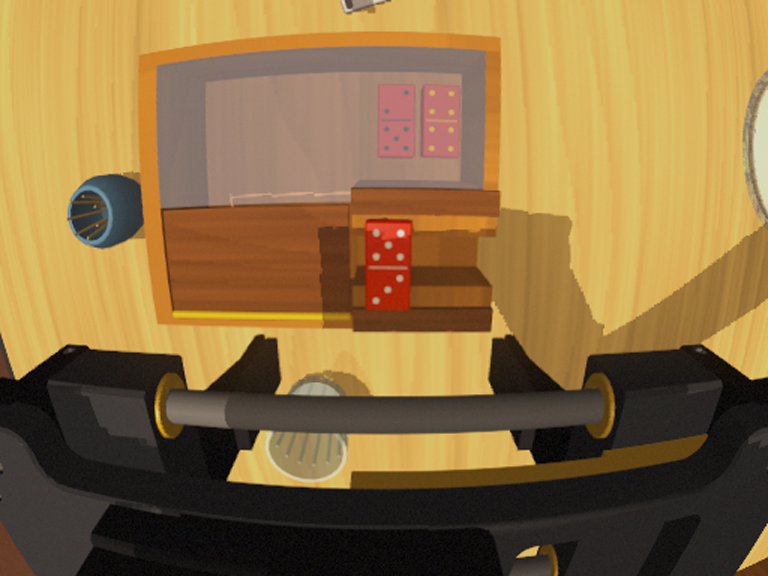

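The wrist view shows the bank's top corners at (140,55), (499,39) and (159,324) and the domino at (366–411, 221–308). The opening edge is at column ~352 and the flap is to its left. I'll cast these and compare with the top-view estimate.

```bash
python3 - <<'E'
from h import *
s=telemetry.sense();c=capture('wrist')
P=lambda u,v,z:cast(c,((u+.5)/1.5-.5,(v+.5)/1.5-.5),z,s)[:2]
B,C,A=P(140,55,.1),P(499,39,.1),P(159,324,.1)
print('size',np.linalg.norm(A-B),np.linalg.norm(B-C))
ay=A-B;ax=B-C;y1=np.arctan2(-ay[0],ay[1]);y2=np.arctan2(ax[1],ax[0]);print('yaw',np.degrees([y1,y2]))
yaw=np.radians(-2.9)
X=np.array([np.cos(yaw),np.sin(yaw)]);Y=np.array([-X[1],X[0]])
print([q.round(4) for q in (A-.15*X-.048*Y,B-.15*X+.15*Y,C+.095*X+.15*Y)])
o=np.array([.5211,.0932])
f=lambda p:np.round([1000*(p-o)@X,1000*(p-o)@Y],1)
print('dom',[f(P(*q,.113)) for q in((367,232),(411,231),(365,308),(410,309))])
print('edge',f(P(352,230,.1)),f(P(352,305,.1)),'guides y',f(P(425,217,.106)),f(P(420,307,.106)),'hinge',f(P(250,317,.1)),'flap right',f(P(280,206,.1)))
print('tcp',f(np.array(s['tcp_pos'][:2])),'tool y yaw',np.degrees(np.arctan2(-s['ee_rot'][1][1],-s['ee_rot'][0][1])))
E
```

```text
size 0.19843553543332643 0.24387248351673674
yaw [-2.81510686 -3.25647869]
[array([0.5211, 0.0951]), array([0.5214, 0.0946]), array([0.5226, 0.0961])]
dom [array([ -9.7, -19.7]), array([-37. , -20.5]), array([-8.1, 30.2]), array([-37.3,  30.8])]
edge [  0.6 -18.8] [ 1.4 32.8] guides y [-46.1 -28.4] [-44.4  31.9] hinge [74.4 42.5] flap right [ 47.7 -35.2]
tcp [-20.9  12.2] tool y yaw -2.7011676949224324
```

{"method": "drive_tool", "body": {
  "series": [
    [0.09, -0.15, 0, 0],
    [0.09, -0.15, 0.4, 0],
    [0.09, -0.15, 0.8, 0],
    [0.09, -0.15, 0.8, 0],
    [0.09, -0.15, 0.8, 0]
  ]
}}

```text
time_s: 2.98
tcp_pos: [0.5194, 0.0957, 0.1981]
ee_rot: [[-0.045, -0.999, 0.003], [-0.999, 0.045, 0.001], [-0.001, -0.003, -1.0]]
wrist_force: [-0.7, 0.7, -1.0]
gripper_width: 0.999
```

```bash
python3 - <<'E'
from h import *
s=telemetry.sense();c=capture('wrist');cv2.imwrite('pics/w3.png',cv2.resize(c['color'],(768,576),interpolation=cv2.INTER_CUBIC))
yaw=np.radians(-2.9);X=np.array([np.cos(yaw),np.sin(yaw)]);Y=np.array([-X[1],X[0]]);d=np.array(s['tcp_pos'][:2])-[.5215,.0943]
print(s['tcp_pos'],d@X,d@Y,s['wrist_force'])
E
```

```text
[0.51942157 0.09574225 0.19810283] -0.00214873670845622 0.00133525290339732 [-0.68200538  0.67770422 -0.99924958]
```

View pics/w3.png

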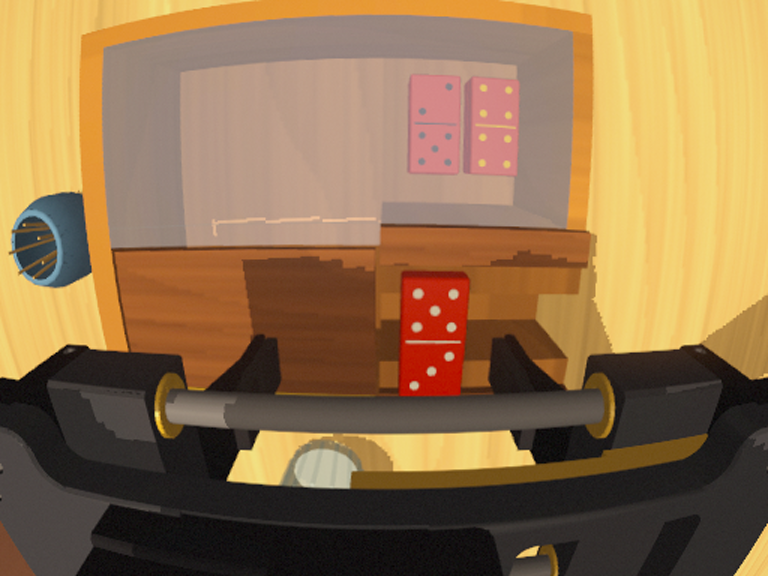

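The fingers straddle the domino. The right finger is over the groove behind it and the left finger is over the flap. I'll descend to press the flap.

{"method": "drive_tool", "body": {
  "series": [
    [0.01, 0, 0.15, 0],
    [0.01, 0, 0.3, 0],
    [0.01, 0, 0.4, 0],
    [0.01, 0, 0.5, 0],
    [0.01, 0, 0.57, 0],
    [0.01, 0, 0.57, 0],
    [0.01, 0, 0.57, 0]
  ]
}}

```text
time_s: 3.9
tcp_pos: [0.518, 0.0927, 0.1275]
ee_rot: [[-0.049, -0.999, -0.002], [-0.999, 0.049, -0.001], [0.001, 0.002, -1.0]]
wrist_force: [0.2, -2.5, 0.0]
gripper_width: 1.0
```

```bash
python3 - <<'E'
from h import *
s=telemetry.sense();c=capture('wrist');d=capture('side')
a=cv2.resize(c['color'],(512,384));b=cv2.resize(d['color'][160:270,220:366],(510,384),interpolation=cv2.INTER_CUBIC)
cv2.imwrite('pics/w4.png',cv2.resize(np.hstack([a,b]),(800,300)))
yaw=np.radians(-2.9);X=np.array([np.cos(yaw),np.sin(yaw)]);Y=np.array([-X[1],X[0]]);d=np.array(s['tcp_pos'][:2])-[.5215,.0943]
print(s['tcp_pos'],d@X,d@Y,s['wrist_force'])
E
```

```text
[0.51795347 0.09269674 0.12752467] -0.0034608704004487232 -0.0017806363945201285 [ 0.21674602 -2.46965852  0.0031778 ]
```

View pics/w4.png

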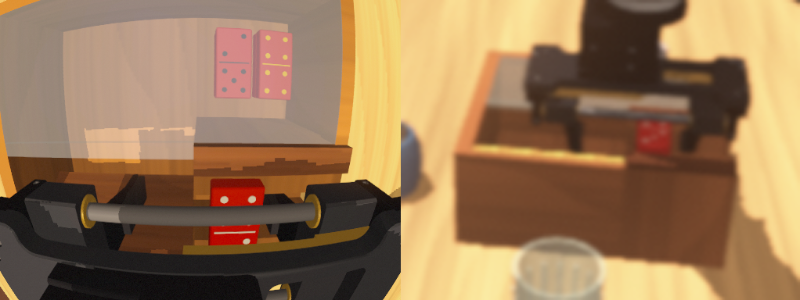

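The flap is down and the domino is still on the runners. Next is the push.

{"method": "drive_tool", "body": {
  "series": [
    [0, -0.05, 0, 0],
    [0, -0.1, 0, 0],
    [0, -0.16, 0, 0],
    [0, -0.22, 0, 0],
    [0, -0.28, 0, 0],
    [0, -0.34, 0, 0],
    [0, -0.4, 0, 0],
    [0, -0.43, 0, 0],
    [0, -0.43, 0, 0],
    [0, -0.43, 0, 0]
  ]
}}

```text
time_s: 5.25
tcp_pos: [0.5704, 0.0908, 0.128]
ee_rot: [[-0.048, -0.999, 0.001], [-0.999, 0.048, 0.0], [-0.0, -0.001, -1.0]]
wrist_force: [0.4, -1.7, -0.8]
gripper_width: 0.999
```

```bash
python3 - <<'E'
from h import *
s=telemetry.sense();c=capture('wrist');d=capture('side')
a=cv2.resize(c['color'],(512,384));b=cv2.resize(d['color'][160:270,220:366],(510,384),interpolation=cv2.INTER_CUBIC)
cv2.imwrite('pics/w5.png',cv2.resize(np.hstack([a,b]),(800,300)))
yaw=np.radians(-2.9);X=np.array([np.cos(yaw),np.sin(yaw)]);Y=np.array([-X[1],X[0]]);d=np.array(s['tcp_pos'][:2])-[.5215,.0943]
print(s['tcp_pos'],d@X,d@Y,s['wrist_force'])
E
```

```text
[0.57039906 0.09077788 0.12801964] 0.04901463361505212 -0.0010436670347148608 [ 0.40083247 -1.65384171 -0.8327125 ]
```

View pics/w5.png

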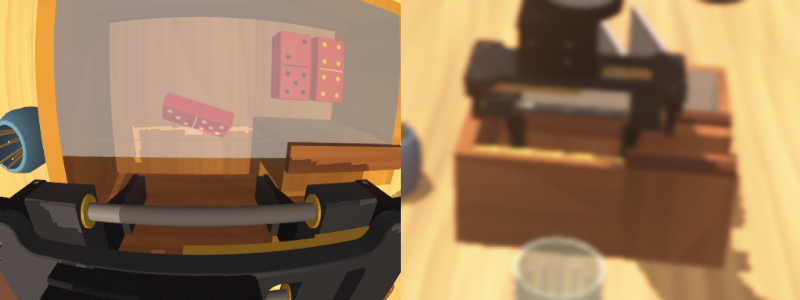

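The domino has slid into the bin below the clear sheet, at (197,115) in the left view. The finger still holds the flap. Now I'll retreat straight up.

{"method": "drive_tool", "body": {
  "series": [
    [0, 0, -0.1, 0],
    [0, 0, -0.2, 0],
    [0, 0, -0.3, 0],
    [0, 0, -0.4, 0],
    [0, 0, -0.6, 0],
    [0, 0, -0.8, 0],
    [0, 0, -1, 0],
    [0, 0, -1, 0],
    [0, 0, -1, 0],
    [0, 0, -1, 0]
  ]
}}

```text
time_s: 6.6
tcp_pos: [0.5694, 0.0907, 0.2467]
ee_rot: [[-0.048, -0.999, -0.002], [-0.999, 0.048, -0.001], [0.001, 0.002, -1.0]]
wrist_force: [-0.1, -0.4, -0.5]
gripper_width: 1.0
```

```bash
python3 - <<'E'
from h import *
s=telemetry.sense();c=capture('wrist');d=capture('top')
a=cv2.resize(c['color'],(512,384));b=cv2.resize(d['color'][150:300,150:350],(512,384),interpolation=cv2.INTER_CUBIC)
cv2.imwrite('pics/w6.png',cv2.resize(np.hstack([a,b]),(800,300)))
print(s['tcp_pos'],s['time_s'],s['wrist_force'])
E
```

```text
[0.56943816 0.0906677  0.24671717] 6.6 [-0.12234063 -0.44486176 -0.49769713]
```

View pics/w6.png

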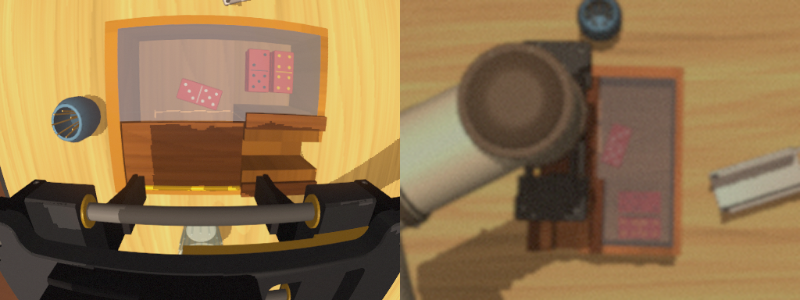

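The flap is closed and level, the domino lies flat in the bin under the sheet, and the other objects stand where they were. The arm is clear of everything.

```bash
python3 -c "
from station import order
print(order.finish_job())"
```

```text
the job is handed in; nothing more can be done
None
```

I pushed the domino into the bank and handed the job in at about 6.7 s. The hand-in call gives no verdict, so I can't confirm a pass. I straddled the domino, pressed the flap about 42 mm down with the front finger, and pushed the domino over the edge with the rear finger in the groove. Then I lifted straight up.

- **Final check:** in the last pictures the domino lies flat in the bin under the clear sheet, and the flap is shut and level. The jar and napkin holder look unmoved, and the part of the glass in view looks in place. The arm is clear, with wrist force near 0.5 N. I judged all this by eye, without measuring the final positions or the flap angle.
- **Measurements:** the top and wrist views of the bank agreed to within about 2 mm. Bank sizes came out within 3 mm of the given ones. Two domino corners first came out about 9 mm short because I picked the wrong image edge, which did not affect the moves.

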